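# Two-point check of a contact temperature probe

### The job

Draw the contact probe out of its charging dock by the orange collar, lay it level in the forked rest and let go, then take it again by the middle of its blue handle and touch its turned-down tip onto the middle of the green reference pad, then onto the yellow one, sinking each by about 5 mm (never more than 9) and held there for a full second; then lay it back in the rest and let go. The probe is delicate: squeeze it with no more than about 35 N, set it down softly without dropping it, and leave everything else on the bench where it is.

Things in the scene. Friction and masses are not known exactly. Their poses are not given: they have to be found in the camera images.
- probe: Loose contact probe, 0.11 kg, 197 mm long. Origin: middle of the blue square handle (26 x 26 mm, x = -55 to +55 mm), on its axis; x runs to the tip end, z up. 12 mm neck, orange collar, then a 10 mm steel tube to x = +135 mm that turns straight down. Starts level in the dock, handle under the hood, collar and tip outside. Squeeze limit about 35 N per finger pad; it breaks at 45 N.
- probe_tip (a point): Underside of the brass tip (14 mm across) of the probe: at x = +135 mm, y = 0, z = -45 mm in the probe's frame
- probe_collar (a point): Centre of the probe's flat-sided orange collar (34 mm long, 16 mm wide, 20 mm high), x = +85 mm on the probe's axis
- dock: Fixed white dock, blue hood. Origin on the bench under the handle's middle; x points out of its mouth. Channel 38 mm wide, floor 62 mm above the bench, 36 mm high inside (10 mm clear above the handle), closed at the back. Hood x = -73 to +40 mm, top 103 mm above the bench. Base 130 x 110 x 12 mm. The handle is free after 100 mm of drawing along x.
- rest: Fixed aluminium rest, origin on the bench under its middle. Two open saddles at x = -43 and +43 mm, 10 mm long, floor 62 mm above the bench, black cheeks 38 mm apart inside, 78 mm high. Base 120 x 80 x 12 mm. Handle lies along x, middle over middle, origin 75 mm above the bench, tip to either end, turned down; 76 mm between the saddles is free for fingers.
- calibrator: Fixed white calibrator box 150 x 190 mm, 50 mm high, origin on the bench under its middle, with a flat display and the two reference pads on its top (they stand 5 mm towards +x of the middle and 50 mm to either side along its y; which is which changes).
- green_pad: Green collar ring (56 mm across, 8 mm high) of a reference pad, fixed on the calibrator; origin at its underside centre, 50 mm above the bench
- green_disc_top (a point): Centre of the top face of the sprung copper disc (36 mm across) in the green ring: at rest 30 mm above the ring's underside, 80 mm above the bench
- green_disc (a joint): How far the green pad's disc is pushed down, m: 0 free, 0.014 at its stop. The spring starts at about 0.5 N and adds 0.25 N per mm; the disc springs back
- yellow_pad: Yellow collar ring (56 mm across, 8 mm high) of a reference pad, fixed on the calibrator; origin at its underside centre, 50 mm above the bench
- yellow_disc_top (a point): Centre of the top face of the sprung copper disc (36 mm across) in the yellow ring: at rest 30 mm above the ring's underside, 80 mm above the bench
- yellow_disc (a joint): How far the yellow pad's disc is pushed down, m: 0 free, 0.014 at its stop. The spring starts at about 0.5 N and adds 0.25 N per mm; the disc springs back
- amber_bottle: Bystander, loose, leave it: small amber glass bottle with a black cap, 48 mm across, 95 mm high. Origin at its underside centre
- beaker: Bystander, loose, leave it: clear beaker, 64 mm across, 75 mm high. Origin at its underside centre
- marker: Bystander, loose, leave it: red and white marker pen, 130 mm long, lying. Origin at its underside centre
- timer: Bystander, loose, leave it: white bench timer, 65 x 65 x 20 mm. Origin at its underside centre
- orange_rack: Bystander, loose, leave it: orange microtube rack, 80 x 115 x 49 mm. Origin at its underside centre
- yellow_bin: Bystander, loose, leave it: yellow open bin, 120 x 150 x 120 mm. Origin at its underside centre
Not all that is in view belongs to the job. There is more than one size of the probe; the one meant has the size given above.

How it is judged:
By the outcome, as a careful person would: the job done as asked, in the order asked, and still so for the second after the job is handed in, with the robot touching nothing.
It also fails if it takes over 72 s, if anything falls off the work surface, if the arm or the gripper's body presses on something with over 40 N, if the wrist force passes 120 N, or if a joint passes its speed limit or range.

### The arm

A 7-joint arm with a two-finger parallel gripper is mounted at the origin on the work surface. World frame = base frame: x ahead of the robot, y to its left, z up, the work surface at z = 0. Lengths are in m, angles in rad, forces in N, time in s.
With the tool pointing down it reaches from about 0.35 to 0.9 m from the base axis. Payload 8.1 kg.
Tool frame: the origin (TCP) lies between the finger pads, 19 mm behind the fingertips; this is the grasp point; z points along the fingers, y is the line along which they close (so a half turn about z gives the same grasp; the last joint's range is limited). The gripper opens to 92 mm and grips with 3 to 60 N. Pads are 19 mm wide; open, the fingers measure 130 mm over their backs; the gripper's body (75 mm by 190 mm) begins 47 mm behind the grasp point.
Start: joints at [1.206, 0.434, 0.025, 1.573, -0.012, 1.134, -0.075], TCP at [0.162, -0.604, 0.246] pointing down, gripper open.
Joint ranges: [-2.62, 2.62], [-0.44, 2.09], [-1.27, 1.32], [0.08, 2.57], [-1.32, 4.46], [0.12, 2], [-2.74, 2.74]. Speed limits (rad/s): [2.22, 2.22, 3.01, 3.01, 3.14, 3.14, 3.14].

### API

Orientations are given as a rotation vector (axis times angle).
In Python, from cell import observe, cams, job gives the robot as it stands. The module is installed in compiled form; this text tells all that it offers.
- The arm moves only by the tool step_arm, never from a script. Its argument "steps" is a list of rows, each a list of 6 numbers: the shift along the world's x, y, z in mm, then the turn, a rotation vector about the world's x, y, z in rad. In form: [[dx, dy, dz, rx, ry, rz], ...]. A call has 1 to 20 rows; each row shifts and turns the commanded pose from where the row before left it; what a row does not reach is not made up. A row lasts 1/12 s, in which the tool goes at most 41.7 mm and 7.16 degrees, less where a joint would pass 70% of its speed; a pose out of reach is approached as far as the arm can. A call with a gripper value outside its range is refused whole. "gripper" is the opening, from 0 (shut) to 1 (fully open), set as the call begins (left out, the last holds). The fingers move at their own pace and stop on an object; "force" is the grip in N (left out, the last holds). Time passes only in rows, so rows that do not move let the fingers close. It gives the time, the measured TCP pose, the force, the opening and the grip force at its end, in the units of the state.
- observe(): the state, without advancing time (a new reading comes with each control period).
- cams.get_image(name): name is "side" or "top" or "wrist"; returns the picture (384x512x3 uint8, red, green, blue); there is no depth.
- cams.get_calibration(name): a dict with "fov_y" (degrees; the focal length in pixels is half the picture's height over the tangent of half this angle, whatever the lens; pixels are square), "cx", "cy" (the principal point, pixels), "world_to_cam" (4x4, takes a point from world to camera coordinates). Camera axes: x right, y up, looking along -z (the intrinsics and any distortion apply to the point x, -y, -z); pixel columns grow to the right and rows downward; lengths in m; the calibration is good to about 2 mm. A picture is of the moment at which its call begins: read the wrist's pose just before it. get_calibration takes no time and is no camera call; for the wrist camera it gives the pose at the moment of the call.
- job.sign_off(): hands the job in; it is judged then, once.
The state is a dict: "clock": time; "joints": joint angles; "dq": joint speeds; "joint_efforts": joint torques, N m; "position": TCP position; "ee_rot": TCP orientation; "force": force on the tool from outside, world axes, zero at the start; "ft_torque": the same for the moment, N m; "width": opening from 0.0 (shut) to 1.0 (fully open); "gripper_force": force on a finger pad.
Only numpy, scipy, OpenCV 4.12 (cv2) and the standard library are available. Lean on these libraries where they do the work, as an engineer would, in place of code of your own. Each camera call takes 0.05 s, during which the arm holds its last target. There are 200 camera calls.

## Working session

There is one attempt and no reset: what is moved stays moved. The work goes in short steps, Python scripts to look and compute and a tool call to move; the robot and the scene stay as the last step left them, time stands still between calls to the robot, and variables do not carry over. Pictures are saved under pics/ and viewed, at most 10 in all, crops included, and the job is handed in when it is done.

Besides the shell and the picture viewer there is one more tool, called after "Emit:" as name(argument=value, ...) on one line, values as JSON. step_arm: Moves the arm, as the interface text tells. Its arguments: {"type":"object","properties":{"steps":{"type":"array","items":{"type":"array","items":{"type":"number"}}},"gripper":{"type":"number"},"force":{"type":"number"}},"required":["steps"]}

```bash
mkdir -p pics
cat > h.py <<'E'
import numpy as np, cv2
from cell import observe, cams, job
from scipy.spatial.transform import Rotation as R
def snap(n,f):
    im=cams.get_image(n); cv2.imwrite('pics/'+f+'.png',im[:,:,::-1]); return im
E
python3 - <<'E'
from h import *
s=observe(); print({k:np.round(v,3) for k,v in s.items()})
a=snap('top','top0');b=snap('side','side0')
for n in('top','side','wrist'):
    c=cams.get_calibration(n);print(n,{k:(np.round(v,4).tolist()) if k!='x' else v for k,v in c.items() if not isinstance(v,str)})
E
```

```text
{'clock': np.float64(0.0), 'joints': array([ 1.206,  0.435,  0.025,  1.574, -0.012,  1.134, -0.075]), 'dq': array([-0.001,  0.   , -0.001,  0.   , -0.   , -0.001, -0.001]), 'joint_efforts': array([-2.0000e-03, -6.6785e+01,  9.8400e-01, -3.1445e+01, -6.1000e-02,
        4.3000e-02,  0.0000e+00]), 'position': array([ 0.162, -0.603,  0.245]), 'ee_rot': array([-3.113e+00, -4.100e-01,  1.000e-03]), 'force': array([ 0.212, -0.187,  0.371]), 'ft_torque': array([-0.015, -0.028, -0.02 ]), 'gripper_force': np.float64(0.0), 'width': np.float64(0.998)}
top {'fov_y': 52.1353, 'cx': 249.9712, 'cy': 184.4332, 'world_to_cam': [[-0.0261, -0.9996, -0.0058, 0.074], [0.9828, -0.0267, 0.1826, -0.4746], [-0.1827, -0.0009, 0.9832, -1.1106], [0.0, 0.0, 0.0, 1.0]]}
side {'fov_y': 54.2314, 'cx': 253.4946, 'cy': 191.3803, 'world_to_cam': [[-0.8547, -0.5191, -0.0031, 0.4413], [0.2999, -0.4985, 0.8133, -0.163], [-0.4237, 0.6942, 0.5818, -0.9289], [0.0, 0.0, 0.0, 1.0]]}
wrist {'fov_y': 58.6909, 'cx': 253.619, 'cy': 193.6738, 'world_to_cam': [[0.2579, -0.9662, -0.0001, -0.6246], [0.9283, 0.2479, -0.2772, 0.0347], [0.2678, 0.0714, 0.9608, -0.39], [0.0, 0.0, 0.0, 1.0]]}
```

View pics/top0.png

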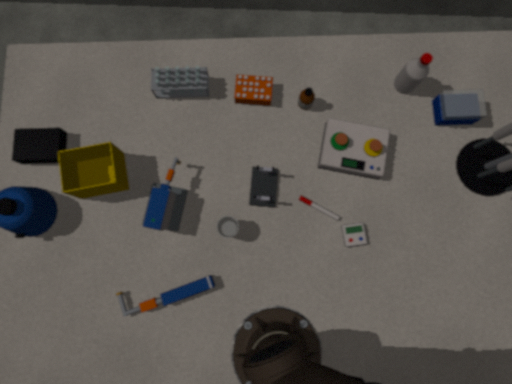

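View pics/side0.png

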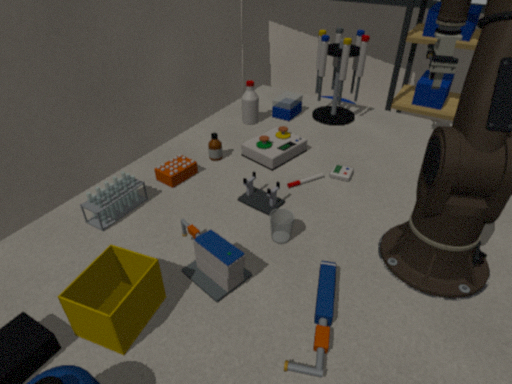

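Top view: the probe wanted sits in the dock, its collar at (170,175) and dock hood at (158,207). The oversized decoy lies loose at (170,295). Rest is at (265,187), calibrator at (355,150) with green at (340,141) and yellow at (374,148). The side view agrees: collar (194,231), rest (262,197).

Could be taken for the probe: the docked one at top (170,175), and the larger loose one at (150,305), which is not in the dock. I choose the docked one and check it in a crop.

```bash
cat >> h.py <<'E'
def cal(n):
    c=cams.get_calibration(n); f=192/np.tan(np.radians(c['fov_y'])/2)
    K=np.array([[f,0,c['cx']],[0,f,c['cy']],[0,0,1.]]); d=np.array(c.get('distortion',c.get('dist',np.zeros(5))),float)
    return K,d,np.array(c['world_to_cam'])
def ray(C,p):
    K,d,T=C; q=cv2.undistortPoints(np.array([[p]],float),K,d)[0,0]
    v=T[:3,:3].T@np.array([q[0],-q[1],-1]); o=-T[:3,:3].T@T[:3,3]; return o,v
def atz(C,p,z):
    o,v=ray(C,p); return o+v*(z-o[2])/v[2]
def tri(obs):
    A=np.zeros((3,3));b=np.zeros(3);L=[]
    for C,p in obs:
        o,v=ray(C,p);v=v/np.linalg.norm(v);M=np.eye(3)-np.outer(v,v);A+=M;b+=M@o;L.append((o,M))
    x=np.linalg.solve(A,b);return x,[np.linalg.norm(M@(x-o))*1000 for o,M in L]
def pix(C,X):
    K,d,T=C; X=np.atleast_2d(X)@T[:3,:3].T+T[:3,3]; X=X*[1,-1,-1]
    return cv2.projectPoints(X,np.zeros(3),np.zeros(3),K,d)[0][:,0]
E
python3 - <<'E'
from h import *
for n in('top','side','wrist'): print({k:v for k,v in cams.get_calibration(n).items() if k!='world_to_cam'})
T=cal('top');S=cal('side')
print('collar',tri([(T,(170,175)),(S,(194,231))]))
print('rest',atz(T,(265,187),.07),'green',tri([(T,(341,140)),(S,(264,141))]),'yel',tri([(T,(375,147)),(S,(284,131))]))
im=cv2.imread('pics/top0.png')
cv2.imwrite('pics/c1.png',cv2.resize(im[140:250,135:305],None,fx=4.7,fy=4.7,interpolation=cv2.INTER_CUBIC))
s=observe();print(R.from_rotvec(s['ee_rot']).as_matrix().round(3))
E
```

```text
{'fov_y': 52.13531351157863, 'cx': 249.971175096203, 'cy': 184.43321752680453}
{'fov_y': 54.23136222345473, 'cx': 253.49461749219535, 'cy': 191.38032445173258}
{'fov_y': 58.69085197428141, 'cx': 253.61898541380472, 'cy': 193.67381033974226}
collar (array([0.50505145, 0.29081685, 0.07569296]), [np.float64(0.7491473883852858), np.float64(0.7491473883853575)])
rest [0.46293901 0.01836676 0.07      ] green (array([ 0.59986747, -0.21003446,  0.06359924]), [np.float64(1.2375724637429693), np.float64(1.237572463743058)]) yel (array([ 0.57411574, -0.30749991,  0.06679821]), [np.float64(0.43748419418030376), np.float64(0.4374841941802369)])
[[ 0.966  0.259 -0.   ]
 [ 0.259 -0.966  0.001]
 [-0.    -0.001 -1.   ]]
```

View pics/c1.png

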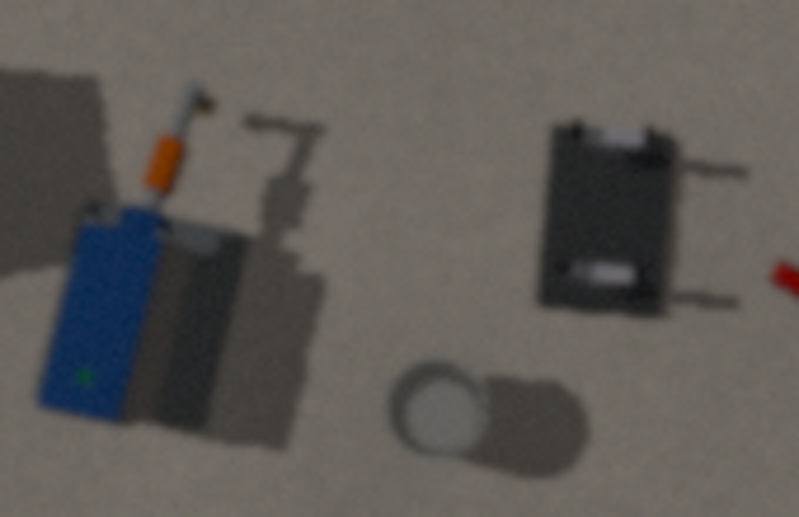

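The crop confirms the small probe is docked: orange collar at top (169,175), tube turning down at (177,160). The rest's saddles are at top (267,169) and (264,198). Next I move the wrist camera above the collar.

Emit:
step_arm(steps=[[26,38,0,0,0,0.115],[26,38,0,0,0,0.115],[26,38,0,0,0,0.115],[26,38,0,0,0,0.115],[26,38,0,0,0,0.115],[26,38,0,0,0,0.115],[26,38,0,0,0,0.115],[26,38,0,0,0,0.115],[26,38,0,0,0,0.115],[26,38,0,0,0,0.115],[4.5,39.5,0,0,0,0.115],[4.5,39.5,0,0,0,0.115],[4.5,39.5,0,0,0,0.115],[4.5,39.5,0,0,0,0.115],[4.5,39.5,0,0,0,0.115],[4.5,39.5,0,0,0,0.115],[4.5,39.5,0,0,0,0.115],[4.5,39.5,0,0,0,0.115],[4.5,39.5,0,0,0,0.115],[4.5,39.5,0,0,0,0.115]], gripper=0.7)

```text
clock: 1.77
position: [0.4417, 0.1368, 0.2455]
ee_rot: [0.89, 3.012, -0.0]
force: [0.4, -1.0, 0.0]
width: 0.705
gripper_force: 0.0
```

Emit:
step_arm(steps=[[10,39,0,0,0,0.115],[10,39,0,0,0,0.115],[0,39,0,0,0,0.115],[0,0,0,0,0,0],[0,0,0,0,0,0]])

```text
clock: 2.18
position: [0.461, 0.2548, 0.2451]
ee_rot: [-0.36, -3.119, -0.002]
force: [0.1, -1.2, 0.6]
width: 0.699
gripper_force: 0.0
```

Run:
```python
from h import *
s=observe();print(s['position'],s['ee_rot']);C=cams.get_calibration('wrist');np.save('wc1.npy',C['world_to_cam'])
im=snap('wrist','w1');cv2.imwrite('pics/w1b.png',cv2.resize(im[:,:,::-1],(800,600),interpolation=cv2.INTER_CUBIC))
```

```text
[0.46099484 0.25480549 0.24510397] [-3.60240732e-01 -3.11915262e+00 -1.91265308e-03]
```

View pics/w1b.png

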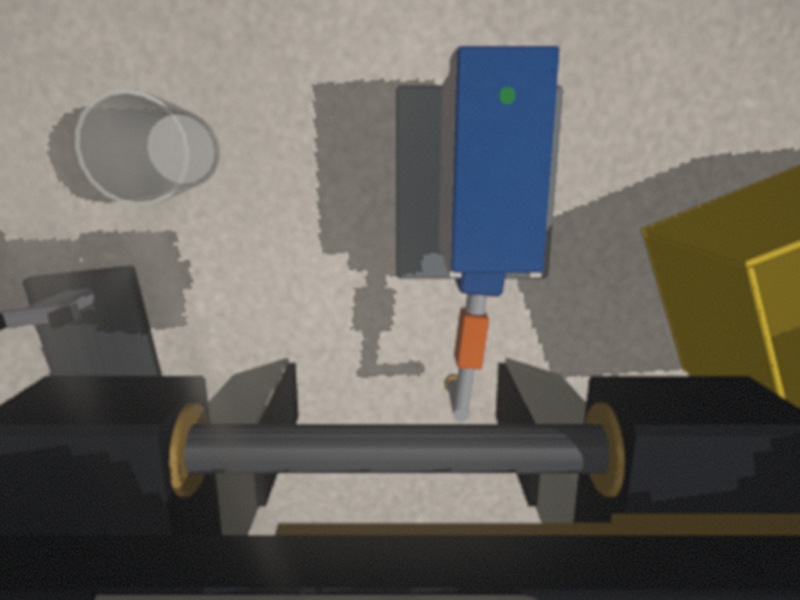

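Wrist view: hood top corners at enlarged (459,47), (558,47), (547,273) and (452,271). Collar top corners are (463,309), (489,314), (484,367) and (457,365), with the tube end at (461,415). The bin's near rim is at (645,230), clear to the right.

Run:
```python
from h import *
K,d,_=cal('wrist');W=(K,d,np.load('wc1.npy'));f=512/800
def w(p,z): return atz(W,(p[0]*f,p[1]*f),z)
H=[w(p,.103) for p in((459,47),(558,47),(547,273),(452,271))];print('hood',np.round(H,4))
b=(H[0]+H[1])/2;m=(H[2]+H[3])/2;v=m-b;print('len',np.linalg.norm(v),'w',np.linalg.norm(H[0]-H[1]),np.linalg.norm(H[2]-H[3]),'yaw',np.degrees(np.arctan2(v[1],v[0])))
u=v/np.linalg.norm(v);print('dock origin',m-40e-3*u,'collar expected',m+45e-3*u)
Cc=[w(p,.085) for p in((463,309),(489,314),(484,367),(457,365))];print(np.round(Cc,4));c=sum(Cc)/4
v=Cc[2]+Cc[3]-Cc[0]-Cc[1];print('collar c',c,'yaw',np.degrees(np.arctan2(v[1],v[0])),'len',np.linalg.norm(v)/2)
e=w((461,415),.08);print('tube end',e,'yaw from collar',np.degrees(np.arctan2(*(e-c)[1::-1])), np.linalg.norm((e-c)[:2]))
e=w((484,283),.088);print('handle front top',w((463,294),.088),w((503,295),.088))
print('tri collar',tri([(W,(473.3*f,338.8*f)),(cal('top'),(170,175)),(cal('side'),(194,231))]))
print('bin corners z=.12',w((645,230),.12),w((748,263),.12))
```

```text
hood [[0.3486 0.3118 0.103 ]
 [0.3595 0.3584 0.103 ]
 [0.4691 0.3361 0.103 ]
 [0.4563 0.2863 0.103 ]]
len 0.11118139037622267 w 0.04779226950626433 0.05138564919810024 yaw -12.404728550597307
dock origin [0.42360026 0.31981234 0.103     ] collar expected [0.50661589 0.30155299 0.103     ]
[[0.4844 0.289  0.085 ]
 [0.4909 0.3033 0.085 ]
 [0.5233 0.2942 0.085 ]
 [0.5183 0.2786 0.085 ]]
collar c [0.50421645 0.2912553  0.085     ] yaw -16.4058161435407 len 0.034502420446296894
tube end [0.5543669  0.27439414 0.08      ] yaw from collar -18.583246962931565 0.05290903494945752
handle front top [0.47460483 0.29057431 0.088     ] [0.48045971 0.31288435 0.088     ]
tri collar (array([0.50570925, 0.29119032, 0.07618686]), [np.float64(1.736142218370992), np.float64(1.6134560726753544), np.float64(0.21791837765120736)])
bin corners z=.12 [0.45364947 0.38291321 0.12      ] [0.48228745 0.43182388 0.12      ]
```

Probe yaw is about -16° (dock -12.4°). The collar centre is at (0.505, 0.291, 0.076), which matches the 75 mm expected height. I go over it, then down.

Emit:
step_arm(steps=[[22,18,-20,0,0,-0.025],[22,18,-20,0,0,-0.025],[0,0,-35,0,0,0],[0,0,-35,0,0,0],[0,0,-30,0,0,0],[0,0,-18,0,0,0],[0,0,-8,0,0,0],[0,0,0,0,0,0],[0,0,0,0,0,0],[0,0,0,0,0,0]], gripper=0.55)

```text
clock: 3.07
position: [0.507, 0.2883, 0.0811]
ee_rot: [0.447, 3.108, 0.002]
force: [0.9, 0.7, 0.4]
width: 0.546
gripper_force: 0.0
```

Run:
```python
from h import *
im=snap('wrist','w2');cv2.imwrite('pics/w2b.png',cv2.resize(im[150:384,100:420,::-1],None,fx=2.4,fy=2.4,interpolation=cv2.INTER_CUBIC))
```

```text
(no output)
```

View pics/w2b.png

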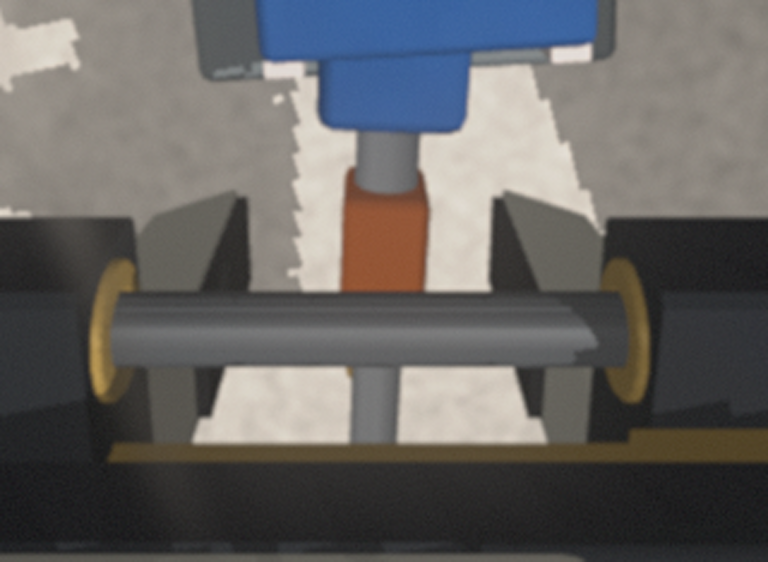

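The probe is aligned with the fingers. The collar sits about 17 px right of mid-gap (collar 386, mid-gap 369), about 2-3 mm toward +y. I centre on it, lower 4 mm and close.

Emit:
step_arm(steps=[[-1.5,2.5,-4,0,0,0],[0,0,0,0,0,0],[0,0,0,0,0,0]])

```text
clock: 3.37
position: [0.5045, 0.2909, 0.0759]
ee_rot: [0.445, 3.109, 0.001]
force: [0.4, -0.3, 0.3]
width: 0.551
gripper_force: 0.0
```

Emit:
step_arm(steps=[[0,0,0,0,0,0],[0,0,0,0,0,0],[0,0,0,0,0,0],[0,0,0,0,0,0],[0,0,0,0,0,0],[0,0,0,0,0,0],[0,0,0,0,0,0],[0,0,0,0,0,0]], gripper=0, force=28)

```text
clock: 4.03
position: [0.5046, 0.2911, 0.0756]
ee_rot: [0.446, 3.11, 0.001]
force: [1.5, 2.2, -1.6]
width: 0.172
gripper_force: 27.7
```

Emit:
step_arm(steps=[[0,0,1.5,0,0,0],[0,0,1.5,0,0,0],[8,-0.5,0,0,0,0.012],[8,-0.5,0,0,0,0.012],[8,-0.5,0,0,0,0.012],[8,-0.5,0,0,0,0.012],[8,-0.5,0,0,0,0.012],[0,0,0,0,0,0]])

```text
clock: 4.7
position: [0.5468, 0.2873, 0.0782]
ee_rot: [0.354, 3.121, -0.0]
force: [1.4, 0.2, -0.1]
width: 0.175
gripper_force: 27.8
```

Emit:
step_arm(steps=[[14,-2.6,0,0,0,0.003],[14,-2.6,0,0,0,0.003],[14,-3,0,0,0,0],[14,-3,0,0,0,0],[14,-3,0,0,0,0],[14,-3,0,0,0,0],[0,0,0,0,0,0],[0,0,0,0,0,0]])

```text
clock: 5.37
position: [0.6285, 0.2706, 0.0781]
ee_rot: [-0.345, -3.122, 0.0]
force: [-0.8, -0.0, -0.8]
width: 0.173
gripper_force: 27.8
```

Run:
```python
from h import *
t=snap('top','t2');s=snap('side','s2')
a=cv2.resize(t[110:230,130:330],None,fx=4,fy=4,interpolation=cv2.INTER_CUBIC)  #800x480
cv2.imwrite('pics/t2c.png',a[:,:,::-1])
cv2.imwrite('pics/s2c.png',cv2.resize(s[120:270,150:350],None,fx=4,fy=4,interpolation=cv2.INTER_CUBIC)[:,:,::-1])
```

```text
(no output)
```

View pics/s2c.png

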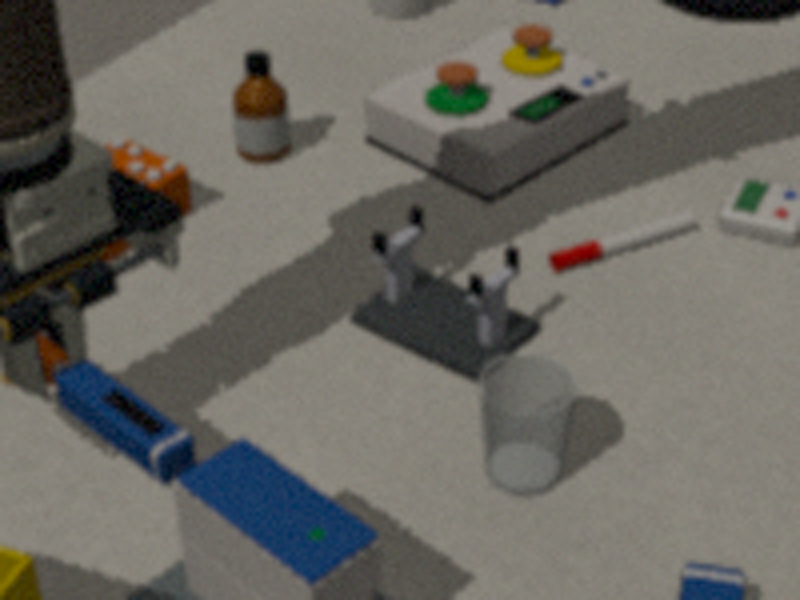

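Side crop: the handle is out of the hood, running from (75,375) to its rear at (172,452). The discs are at green (457,73) and yellow (533,36). Saddle floors are at (402,240) and (494,288).

View pics/t2c.png

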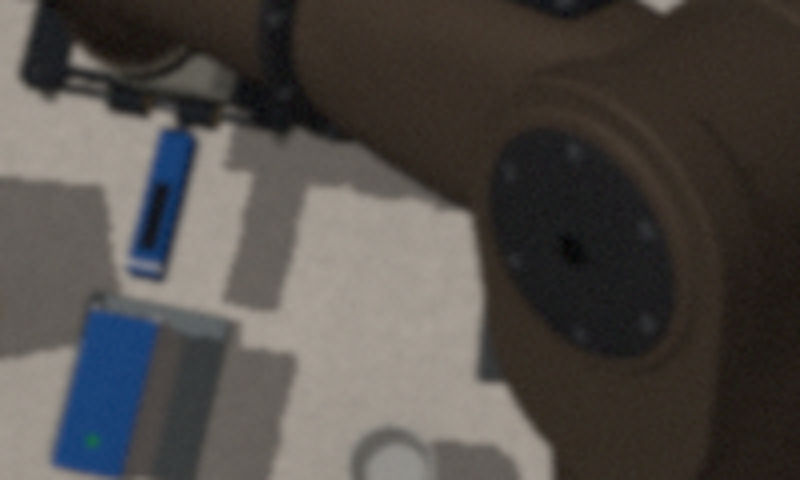

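Run:
```python
from h import *
s=observe();p=np.array(s['position']);M=R.from_rotvec(s['ee_rot']).as_matrix();u=-M[:,0];y=np.array([-u[1],u[0],0]);z=np.array([0,0,1])
S=cal('side');T=cal('top')
for pit in(0,3,6):
    a=np.radians(pit);uu=u*np.cos(a)+z*np.sin(a);zz=z*np.cos(a)-u*np.sin(a)  # positive: handle sags
    P=[p+uu*(x-85)*1e-3+y*w*1e-3+zz*h*1e-3 for x,w,h in((-55,-13,13),(-55,13,13),(-55,-13,-13),(-55,13,-13),(55,-13,13))]
    print(pit,'side',np.round((pix(S,P)-[150,120])*4).tolist(),'top',np.round((pix(T,P)-[130,110])*4).tolist())
```

```text
0 side [[200.0, 432.0], [165.0, 454.0], [203.0, 465.0], [169.0, 487.0], [87.0, 353.0]] top [[157.0, 278.0], [121.0, 271.0], [165.0, 285.0], [130.0, 278.0], [192.0, 131.0]]
3 side [[201.0, 442.0], [166.0, 464.0], [203.0, 474.0], [169.0, 495.0], [88.0, 355.0]] top [[159.0, 281.0], [124.0, 274.0], [167.0, 286.0], [132.0, 279.0], [192.0, 132.0]]
6 side [[202.0, 452.0], [168.0, 473.0], [203.0, 482.0], [169.0, 503.0], [89.0, 358.0]] top [[161.0, 283.0], [126.0, 276.0], [169.0, 286.0], [135.0, 280.0], [192.0, 134.0]]
```

The handle fits pitch ≈ 0, so it is level. Next I triangulate the rest and discs.

Run:
```python
from h import *
S=cal('side');T=cal('top')
s=lambda u,v:(S,(150+u/4-.4,120+v/4-.4)); t=lambda u,v:(T,(135+u/4.7-.4,140+v/4.7-.4))
A=tri([s(402,236),t(622,138)]);B=tri([s(494,285),t(605,272)]);print('saddles',A,B)
v=A[0]-B[0];print('yaw',np.degrees(np.arctan2(v[1],v[0])),np.linalg.norm(v),'mid',(A[0]+B[0])/2)
for z in(.062,):
    a=atz(T,t(622,138)[1],z);b=atz(T,t(605,272)[1],z);print('top only',a,b,(a+b)/2,np.degrees(np.arctan2(*(a-b)[1::-1])))
# base corners in top crop at z=.012
for c in((553,125),(680,140),(665,315),(540,303)): print(atz(T,t(*c)[1],.012).round(4))
im=cv2.imread('pics/top0.png')
cv2.imwrite('pics/cal.png',cv2.resize(im[110:190,310:400],None,fx=6.6,fy=6.6,interpolation=cv2.INTER_CUBIC))
for q in((457,72),(533,34)): print('side only z=.08',atz(S,s(*q)[1],.08).round(4))
```

```text
saddles (array([0.51911796, 0.01127674, 0.06181492]), [np.float64(1.582072963454205), np.float64(1.5820729634542277)]) (array([0.43551447, 0.02400295, 0.05620903]), [np.float64(0.7816087750232837), np.float64(0.7816087750232845)])
yaw -8.655177904957675 0.08475213555142525 mid [0.47731621 0.01763985 0.05901197]
top only [0.51760023 0.01064266 0.062     ] [0.43391076 0.02389727 0.062     ] [0.4757555  0.01726996 0.062     ] -8.99966921462705
[0.5388 0.0529 0.012 ]
[ 0.5265 -0.0291  0.012 ]
[ 0.4128 -0.015   0.012 ]
[0.4226 0.0643 0.012 ]
side only z=.08 [ 0.5986 -0.2039  0.08  ]
side only z=.08 [ 0.5769 -0.3018  0.08  ]
```

View pics/cal.png

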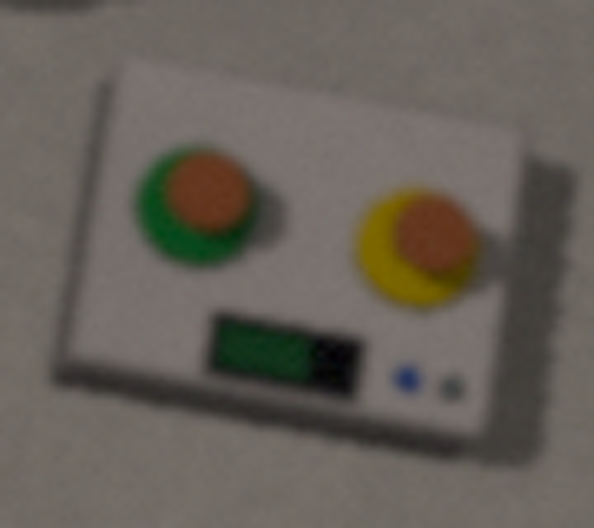

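Top crop: the copper discs are at (209,192) green and (436,234) yellow, so green is on the left (+y). Rest middle is about (0.4755, 0.0175), yaw about -7.5°. I carry the probe over it.

Emit:
step_arm(steps=[[0,0,15,0,0,0],[0,0,30,0,0,0],[-4,-14,25,0,0,0.009],[-7,-26,2,0,0,0.009],[-7,-28,0,0,0,0.009],[-7,-28,0,0,0,0.009],[-8,-28,0,0,0,0.009],[-8,-28,0,0,0,0.009],[-8,-28,0,0,0,0.009],[-7,-28,0,0,0,0.009],[-7,-28,0,0,0,0.009],[-4,-18,0,0,0,0.009],[-2,-10,0,0,0,0],[0,0,0,0,0,0],[0,0,0,0,0,0],[0,0,0,0,0,0]])

```text
clock: 6.8
position: [0.5598, 0.0091, 0.1512]
ee_rot: [0.199, 3.134, 0.002]
force: [0.9, 0.2, 0.3]
width: 0.173
gripper_force: 27.8
```

Run:
```python
from h import *
np.save('wc3.npy',cal('wrist')[2])
im=snap('wrist','w3');cv2.imwrite('pics/w3b.png',cv2.resize(im[:300,56:456,::-1],None,fx=2,fy=2,interpolation=cv2.INTER_CUBIC))
```

```text
(no output)
```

View pics/w3b.png

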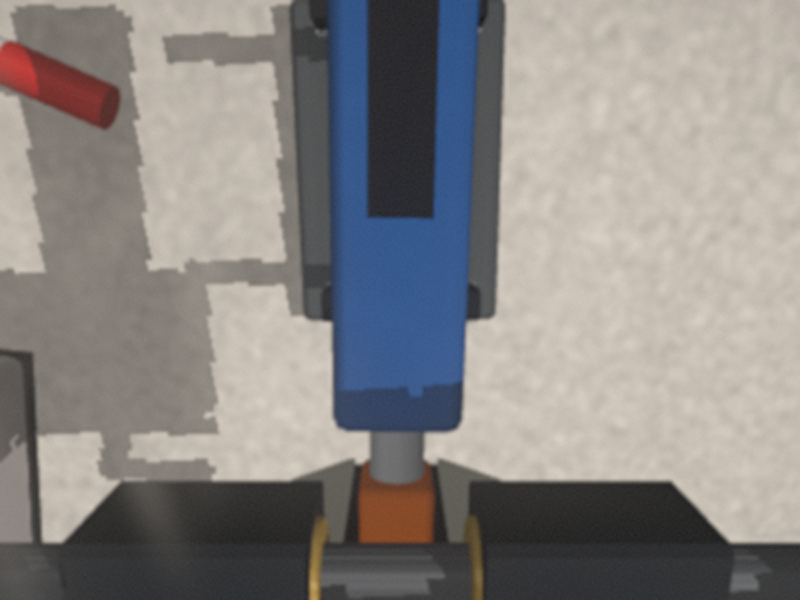

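Wrist view: the handle front edge is at (335,428)–(461,428), with sides reaching (328,0) and (478,0). The rest base corners are at (306,320) and (496,318), and its sides run up to (292,0) and (505,0). The dark cheeks straddle the handle.

Run:
```python
from h import *
K,d,_=cal('wrist');W=(K,d,np.load('wc3.npy'))
w=lambda u,v,z:atz(W,(56+u/2-.25,v/2-.25),z)
y=lambda a:round(float(np.degrees(np.arctan2(a[1],a[0]))),2)
BL,BR,TL,TR=w(306,320,.012),w(496,318,.012),w(292,0,.012),w(505,0,.012)
print('base w',np.linalg.norm(BL-BR),np.linalg.norm(TL-TR),'yaws',y(BL-TL),y(BR-TR),y((BL+BR)-(TL+TR)))
f=(BL+BR)/2;u=((BL+BR)-(TL+TR))/2;u/=np.linalg.norm(u);print('rest',f-.06*u)
z=.1512+.013
HL,HR,hl,hr=w(335,428,z),w(461,428,z),w(328,0,z),w(478,0,z)
print('handle w',np.linalg.norm(HL-HR),np.linalg.norm(hl-hr),'yaw',y((HL+HR)-(hl+hr)))
f2=(HL+HR)/2;u2=((HL+HR)-(hl+hr));u2/=np.linalg.norm(u2);c=f2-.055*u2;print('handle mid',c)
s=observe();print(s['position'],'tool yaw',y(-R.from_rotvec(s['ee_rot']).as_matrix()[:,0]))
T=cal('top');t=lambda u,v:(T,(310+u/6.6-.42,110+v/6.6-.42));S=cal('side');q=lambda u,v:(S,(150+u/4-.4,120+v/4-.4))
for n,a,b in(('g',t(209,192),q(457,72)),('y',t(436,234),q(533,34))): print(n,'top z.08',atz(*a,.08).round(4),'tri',tri([a,b]))
for n,c in(('gring',(200,204)),('yring',(419,247))): print(n,atz(*t(*c),.058).round(4))
print('box corners',[atz(*t(*c),.05).round(4).tolist() for c in((122,60),(527,128),(488,437),(65,362))])
```

```text
base w 0.07838854207226151 0.07767020556724084 yaws -6.94 -6.59 -6.77
rest [0.47651666 0.0209911  0.012     ]
handle w 0.024688886697667754 0.024812233988090415 yaw -7.91
handle mid [0.47515    0.02057992 0.1642    ]
[0.55981352 0.00917494 0.15105002] tool yaw -7.25
g top z.08 [ 0.5978 -0.2075  0.08  ] tri (array([ 0.59945402, -0.20761495,  0.07788184]), [np.float64(1.0859623104426075), np.float64(1.0859623104423761)])
y top z.08 [ 0.5759 -0.3056  0.08  ] tri (array([ 0.57762667, -0.30593403,  0.07784893]), [np.float64(1.2047755445247288), np.float64(1.2047755445247805)])
gring [ 0.599  -0.2084  0.058 ]
yring [ 0.5763 -0.3049  0.058 ]
box corners [[0.6706, -0.1794, 0.05], [0.633, -0.3611, 0.05], [0.4904, -0.3308, 0.05], [0.5298, -0.1451, 0.05]]
```

Handle over rest: middle within 1.5 mm, yaw within 1°, level. I lower it.

Emit:
step_arm(steps=[[1,0,-10,0,0,0.012],[0,0,-18,0,0,0],[0,0,-18,0,0,0],[0,0,-12,0,0,0],[0,0,-7,0,0,0],[0,0,-4,0,0,0],[0,0,-2,0,0,0],[0,0,-1,0,0,0],[0,0,0,0,0,0],[0,0,0,0,0,0],[0,0,0,0,0,0]])

```text
clock: 7.77
position: [0.5609, 0.007, 0.0791]
ee_rot: [0.184, 3.135, 0.0]
force: [0.3, -0.3, -1.2]
width: 0.172
gripper_force: 27.8
```

Emit:
step_arm(steps=[[0,0,-1,0,0,0],[0,0,-1,0,0,0],[0,0,0,0,0,0],[0,0,0,0,0,0],[0,0,0,0,0,0]])

```text
clock: 8.18
position: [0.5605, 0.007, 0.0765]
ee_rot: [-0.184, -3.136, -0.0]
force: [-0.6, 0.3, -0.5]
width: 0.169
gripper_force: 27.8
```

Emit:
step_arm(steps=[[0,2,0,0,0,0],[0,0,-0.7,0,0,0],[0,0,0,0,0,0],[0,0,0,0,0,0]])

```text
clock: 8.52
position: [0.5605, 0.0091, 0.0758]
ee_rot: [-0.183, -3.136, -0.0]
force: [-0.7, 0.8, -1.1]
width: 0.176
gripper_force: 27.8
```

Emit:
step_arm(steps=[[0,0,-0.7,0,0,0],[0,0,0,0,0,0],[0,0,0,0,0,0]])

```text
clock: 8.77
position: [0.5606, 0.0091, 0.0754]
ee_rot: [0.183, 3.136, 0.0]
force: [-0.1, 0.8, 3.1]
width: 0.171
gripper_force: 27.9
```

Emit:
step_arm(steps=[[0,0,-0.7,0,0,0],[0,0,0,0,0,0],[0,0,0,0,0,0]])

```text
clock: 9.02
position: [0.5608, 0.0093, 0.0749]
ee_rot: [0.183, 3.136, 0.001]
force: [-1.2, 0.8, 5.9]
width: 0.17
gripper_force: 28.0
```

Seated in the rest (+6 N). Releasing.

Emit:
step_arm(steps=[[0,0,0.8,0,0,0],[0,0,0,0,0,0]])

```text
clock: 9.18
position: [0.5606, 0.0089, 0.0752]
ee_rot: [0.183, 3.136, -0.0]
force: [-0.1, -0.1, -0.5]
width: 0.17
gripper_force: 28.0
```

Emit:
step_arm(steps=[[0,0,0,0,0,0],[0,0,0,0,0,0],[0,0,0,0,0,0],[0,0,0,0,0,0],[0,0,0,0,0,0],[0,0,0,0,0,0]], gripper=0.6)

```text
clock: 9.68
position: [0.5605, 0.009, 0.0752]
ee_rot: [0.183, 3.136, 0.0]
force: [0.2, -0.5, 0.1]
width: 0.555
gripper_force: 0.0
```

Emit:
step_arm(steps=[[0,0,20,0,0,0],[0,0,35,0,0,0],[0,0,25,0,0,0],[-28,4,0,0,0,0],[-28,4,0,0,0,0],[-28,3,0,0,0,0],[0,0,0,0,0,0],[0,0,0,0,0,0],[0,0,0,0,0,0]])

```text
clock: 10.43
position: [0.4773, 0.0197, 0.1555]
ee_rot: [0.184, 3.135, -0.0]
force: [1.3, 0.7, 0.1]
width: 0.601
gripper_force: 0.0
```

Run:
```python
from h import *
s=observe();print(s['position'],s['ee_rot']);np.save('wc4.npy',cal('wrist')[2])
im=snap('wrist','w4');cv2.imwrite('pics/w4b.png',cv2.resize(im[:,56:456,::-1],None,fx=1.55,fy=1.55,interpolation=cv2.INTER_CUBIC))
# handle blue blob
hsv=cv2.cvtColor(im,cv2.COLOR_RGB2HSV);m=cv2.inRange(hsv,(100,120,40),(125,255,255));
for r in range(0,384,24):
    x=np.where(m[r])[0]; print(r,(x.min(),x.max(),len(x)) if len(x) else None)
o=cv2.inRange(hsv,(3,150,60),(14,255,255));yy,xx=np.where(o);print('orange',len(xx),xx.min() if len(xx) else 0,xx.max() if len(xx) else 0,yy.min() if len(xx) else 0,yy.max() if len(xx) else 0)
```

```text
[0.47733156 0.01972426 0.15554581] [ 1.83949214e-01  3.13502341e+00 -8.14099450e-05]
0 None
24 None
48 None
72 None
96 None
120 None
144 None
168 (np.int64(233), np.int64(272), 21)
192 (np.int64(234), np.int64(272), 21)
216 (np.int64(234), np.int64(271), 20)
240 (np.int64(234), np.int64(271), 38)
264 (np.int64(235), np.int64(270), 36)
288 None
312 None
336 None
360 None
orange 597 243 262 304 335
```

Run:
```python
from h import *
K,d,_=cal('wrist');W=(K,d,np.load('wc4.npy'))
im=cv2.imread('pics/w4.png')[:,:,::-1];hsv=cv2.cvtColor(im,cv2.COLOR_RGB2HSV);m=cv2.inRange(hsv,(100,120,40),(125,255,255))
y=np.where(m.sum(1)>3000)[0];print('blue rows',y.min(),y.max())
P=[]
for r in range(y.min()+4,y.max()-4,4):
    x=np.where(m[r])[0]; P.append(atz(W,((x.min()+x.max())/2,r),.088)[:2])
P=np.array(P);v=np.linalg.svd(P-P.mean(0))[2][0];v*=np.sign(v[0])
print('yaw',np.degrees(np.arctan2(v[1],v[0])),'line at x=.477: y',P.mean(0)[1]+(.4773-P.mean(0)[0])*v[1]/v[0])
r=atz(W,(252.7,y.min()),.088);f=atz(W,(252.7,y.max()),.088);print('rear',r,'front',f,'mid from rear',r[:2]+.055*v,'from front',f[:2]-.055*v)
s=observe();a=-R.from_rotvec(s['ee_rot']).as_matrix()[:,0];print('tool yaw',np.degrees(np.arctan2(a[1],a[0])))
```

```text
blue rows 132 270Traceback (most recent call last):
  File "<stdin>", line 7, in <module>
    return umr_minimum(a, axis, None, out, keepdims, initial, where)
ValueError: zero-size array to reduction operation minimum which has no identity
```

Run:
```python
from h import *
K,d,_=cal('wrist');W=(K,d,np.load('wc4.npy'))
im=cv2.imread('pics/w4.png')[:,:,::-1];hsv=cv2.cvtColor(im,cv2.COLOR_RGB2HSV);m=cv2.inRange(hsv,(100,120,40),(125,255,255))
y=np.where(m.sum(1)>3000)[0];print('blue rows',y.min(),y.max(),y[np.where(np.diff(y)>1)[0]],im[120:150:3,240].tolist())
P=[]
for r in range(150,266,4):
    x=np.where(m[r])[0]; P.append(atz(W,((x.min()+x.max())/2,r),.088)[:2])
P=np.array(P);v=np.linalg.svd(P-P.mean(0))[2][0];v*=np.sign(v[0])
print('yaw',np.degrees(np.arctan2(v[1],v[0])),'line at x=.4773: y',P.mean(0)[1]+(.4773-P.mean(0)[0])*v[1]/v[0])
f=atz(W,(252.7,y.max()),.088);print('front',f,'from front',f[:2]-.055*v,'rear',atz(W,(252.7,y.min()),.088))
s=observe();a=-R.from_rotvec(s['ee_rot']).as_matrix()[:,0];print('tool yaw',np.degrees(np.arctan2(a[1],a[0])))
```

```text
blue rows 132 270 [138] [[83, 85, 85], [83, 84, 84], [78, 79, 81], [47, 54, 69], [54, 73, 107], [59, 85, 126], [62, 85, 128], [206, 197, 190], [192, 185, 181], [61, 86, 128]]
yaw -7.0044194766537435 line at x=.4773: y 0.018565518292827467
front [0.51525495 0.0141197  0.088     ] from front [0.46066543 0.02082672] rear [0.42381674 0.02503898 0.088     ]
tool yaw -6.739106132006645
```

Handle in the rest: yaw -7.0°, middle about (0.478, 0.0185), so 1 mm from the TCP. I lower and grip.

Emit:
step_arm(steps=[[0,-1,-20,0,0,0],[0,0,-30,0,0,0],[0,0,-20,0,0,0],[0,0,-8,0,0,0],[0,0,-2.5,0,0,0],[0,0,0,0,0,0],[0,0,0,0,0,0]])

```text
clock: 11.07
position: [0.4774, 0.0193, 0.0755]
ee_rot: [0.183, 3.135, 0.001]
force: [0.3, -0.7, 0.3]
width: 0.598
gripper_force: 0.0
```

Emit:
step_arm(steps=[[0,0,0,0,0,0],[0,0,0,0,0,0],[0,0,0,0,0,0],[0,0,0,0,0,0],[0,0,0,0,0,0],[0,0,0,0,0,0],[0,0,0,0,0,0]], gripper=0, force=31)

```text
clock: 11.65
position: [0.4767, 0.0189, 0.075]
ee_rot: [0.184, 3.136, -0.0]
force: [-0.6, -0.4, 6.2]
width: 0.28
gripper_force: 31.0
```

Handle gripped (25.8 mm). I lift and carry the tip over the green disc at about (0.598, -0.207).

Emit:
step_arm(steps=[[0,0,5,0,0,0],[0,0,15,0,0,0],[0,0,25,0,0,0],[0,0,25,0,0,0],[0,-10,10,0,0,0],[-2,-22,0,0,0,0],[-2,-28,0,0,0,0],[-2,-30,0,0,0,0],[-2,-30,0,0,0,0],[-2,-30,0,0,0,0],[-2,-28,0,0,0,0],[-1,-20,0,0,0,0],[0,-12,0,0,0,0],[0,0,0,0,0,0],[0,0,0,0,0,0],[0,0,0,0,0,0]])

```text
clock: 12.98
position: [0.4638, -0.1893, 0.1549]
ee_rot: [0.18, 3.136, 0.001]
force: [0.3, 1.4, -0.7]
width: 0.282
gripper_force: 31.0
```

```bash
cat >> h.py <<'E'
def avg(n=10,cam='side'):
    F=[];P=[];I=[]
    for i in range(n):
        I.append(cams.get_image(cam).astype(float));s=observe();F.append(s['force']);P.append(s['position'])
    a=-R.from_rotvec(s['ee_rot']).as_matrix()[:,0]
    print('t',s['clock'],'F',np.mean(F,0).round(2),'sd',np.std(F,0).round(2),'P',np.mean(P,0).round(4),'yaw',np.degrees(np.arctan2(a[1],a[0])).round(2),'grip',s['gripper_force'],s['ft_torque'])
    return np.mean(I,0).astype(np.uint8)
E
python3 - <<'E'
from h import *
im=avg(10);cv2.imwrite('pics/g0.png',im[:,:,::-1])
cv2.imwrite('pics/g0c.png',cv2.resize(im[85:185,200:330],None,fx=6,fy=6,interpolation=cv2.INTER_CUBIC)[:,:,::-1])
S=cal('side');s=observe();u=-R.from_rotvec(s['ee_rot']).as_matrix()[:,0];p=np.array(s['position'])
z=np.array([0,0,1])
for n,X in(('tip',p+.135*u-.045*z),('elbow',p+.135*u),('gdisc',[.598,-.2073,.08]),('ydisc',[.576,-.305,.08])): print(n,np.round((pix(S,X)[0]-[200,85]+.4)*6),np.round(X,4))
E
```

```text
t 13.4833 F [-0.09 -0.06 -0.93] sd [0.6  0.38 0.51] P [ 0.4637 -0.1901  0.1548] yaw -6.69 grip 30.99698781967163 [ 0.0850341  -0.12861764 -0.02159082]
tip [390. 269.] [ 0.5976 -0.2066  0.1098]
elbow [391. 194.] [ 0.5976 -0.2066  0.1548]
gdisc [389. 316.] [ 0.598  -0.2073  0.08  ]
ydisc [503. 259.] [ 0.576 -0.305  0.08 ]
```

View pics/g0c.png

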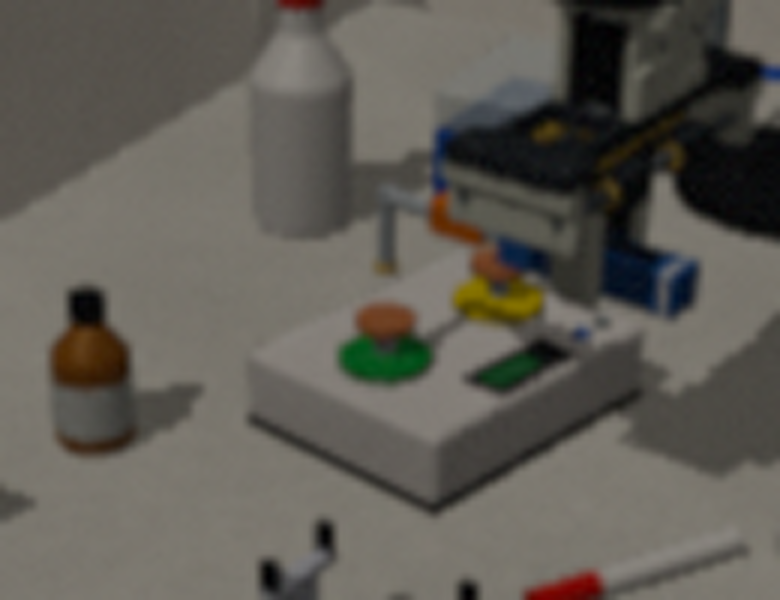

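The tip at (387,268) hangs right above the green disc at (386,319), within a pixel of the prediction. I lower in stages.

Emit:
step_arm(steps=[[0,-0.5,-8,0,0,0],[0,0,-10,0,0,0],[0,0,-6,0,0,0],[0,0,-3,0,0,0],[0,0,-2,0,0,0],[0,0,-1.5,0,0,0],[0,0,-1.5,0,0,0],[0,0,-1,0,0,0],[0,0,-0.8,0,0,0],[0,0,0,0,0,0],[0,0,0,0,0,0],[0,0,0,0,0,0]])

```text
clock: 14.48
position: [0.4637, -0.1915, 0.1211]
ee_rot: [0.183, 3.136, -0.0]
force: [-1.6, 0.2, -0.3]
width: 0.28
gripper_force: 31.0
```

Run:
```python
from h import *
im=avg(14);cv2.imwrite('pics/g1.png',im[:,:,::-1])
def blob(f):
    a=cv2.imread(f)[85:185,200:330];b=cv2.resize(a,None,fx=6,fy=6,interpolation=cv2.INTER_CUBIC)
    h=cv2.cvtColor(b,cv2.COLOR_BGR2HSV);m=cv2.inRange(h,(3,70,50),(14,220,255));m[:285]=0;m[:,:340]=0;m[:,440:]=0
    y,x=np.where(m);print(f,len(x),x.mean(),y.mean(),x.min(),x.max(),y.min(),y.max())
blob('pics/g0.png');blob('pics/g1.png')
```

```text
t 15.1833 F [-0.02  0.51  0.66] sd [0.65 0.41 0.35] P [ 0.4636 -0.1915  0.121 ] yaw -6.7 grip 30.99721848964691 [ 0.13996952 -0.33569968  0.03459692]
pics/g0.png 1768 385.1385746606335 319.6481900452489 355 416 302 342
pics/g1.png 1331 385.64387678437265 327.20510894064614 355 439 285 348
```

Sunk about 4.4 mm by force, image and position alike. I go 0.7 mm deeper, hold over a second, then lift.

Emit:
step_arm(steps=[[0,0,-0.7,0,0,0],[0,0,0,0,0,0],[0,0,0,0,0,0],[0,0,0,0,0,0],[0,0,0,0,0,0],[0,0,0,0,0,0],[0,0,0,0,0,0],[0,0,0,0,0,0],[0,0,0,0,0,0],[0,0,0,0,0,0],[0,0,0,0,0,0],[0,0,0,0,0,0],[0,0,0,0,0,0],[0,0,0,0,0,0],[0,0,0,0,0,0],[0,0,0,0,0,0],[0,0,0,0,0,0],[0,0,0,0,0,0]])

```text
clock: 16.68
position: [0.4636, -0.1916, 0.1203]
ee_rot: [0.184, 3.136, 0.0]
force: [0.6, 1.0, 1.0]
width: 0.284
gripper_force: 31.0
```

Run:
```python
from h import *
avg(8)
```

```text
t 17.0833 F [0.78 0.11 0.76] sd [0.16 0.52 0.18] P [ 0.4635 -0.1915  0.1202] yaw -6.69 grip 30.997159481048584 [ 0.12408961 -0.5396815   0.07027101]
```

Emit:
step_arm(steps=[[0,0,4,0,0,0],[0,0,10,0,0,0],[0,0,12,0,0,0],[0,0,6,0,0,0],[-3,-15,2,0,0,0],[-5.5,-24,0,0,0,0],[-5.5,-24,0,0,0,0],[-5,-22,0,0,0,0],[-2.5,-12.5,0,0,0,0],[0,0,0,0,0,0],[0,0,0,0,0,0],[0,0,0,0,0,0]])

```text
clock: 18.08
position: [0.4425, -0.2877, 0.1546]
ee_rot: [0.182, 3.136, 0.001]
force: [0.4, 0.3, -1.4]
width: 0.28
gripper_force: 31.0
```

Run:
```python
from h import *
im=avg(10);cv2.imwrite('pics/y0.png',im[:,:,::-1])
# brass tip / disc blobs in side crop around yellow
S=cal('side');s=observe();u=-R.from_rotvec(s['ee_rot']).as_matrix()[:,0];p=np.array(s['position']);z=np.array([0,0,1])
for n,X in(('tip',p+.135*u-.045*z),('ydisc',[.576,-.305,.08])): print(n,np.round((pix(S,X)[0]-[200,85]+.4)*6),np.round(X,4))
b=cv2.resize(im[85:185,200:330,::-1],None,fx=6,fy=6,interpolation=cv2.INTER_CUBIC);h=cv2.cvtColor(b,cv2.COLOR_BGR2HSV)
m=cv2.inRange(h,(3,70,50),(14,220,255));n,l,st,c=cv2.connectedComponentsWithStats(m)
print([(st[i].tolist(),c[i].round().tolist()) for i in range(1,n) if st[i,4]>150])
```

```text
t 18.5833 F [-0.16  0.16 -0.99] sd [0.53 0.36 0.49] P [ 0.4423 -0.2882  0.1544] yaw -6.68 grip 30.99693775177002 [ 0.13834443 -0.17251667 -0.04308983]
tip [505. 214.] [ 0.5762 -0.3046  0.1093]
ydisc [503. 259.] [ 0.576 -0.305  0.08 ]
[([274, 0, 52, 12, 254], [301.0, 6.0]), ([544, 137, 58, 54, 993], [574.0, 165.0]), ([470, 246, 60, 39, 1583], [499.0, 263.0]), ([355, 302, 62, 41, 1780], [385.0, 320.0]), ([52, 321, 25, 35, 253], [63.0, 338.0]), ([98, 321, 31, 59, 385], [115.0, 343.0]), ([51, 359, 69, 32, 461], [76.0, 381.0]), ([66, 436, 66, 19, 583], [92.0, 446.0]), ([522, 569, 84, 31, 589], [567.0, 583.0])]
```

The green disc sprang back. The yellow alignment matches the green one, so I press yellow.

Emit:
step_arm(steps=[[0,0,-8,0,0,0],[0,0,-10,0,0,0],[0,0,-6,0,0,0],[0,0,-3,0,0,0],[0,0,-2,0,0,0],[0,0,-1.5,0,0,0],[0,0,-1.5,0,0,0],[0,0,-1,0,0,0],[0,0,-0.8,0,0,0],[0,0,0,0,0,0],[0,0,0,0,0,0],[0,0,0,0,0,0]])

```text
clock: 19.58
position: [0.4422, -0.2891, 0.1206]
ee_rot: [0.183, 3.136, -0.0]
force: [-0.6, 0.2, 0.2]
width: 0.28
gripper_force: 31.0
```

Run:
```python
from h import *
im=avg(14);cv2.imwrite('pics/y1.png',im[:,:,::-1])
b=cv2.resize(im[85:185,200:330,::-1],None,fx=6,fy=6,interpolation=cv2.INTER_CUBIC);h=cv2.cvtColor(b,cv2.COLOR_BGR2HSV)
m=cv2.inRange(h,(3,70,50),(14,220,255));n,l,st,c=cv2.connectedComponentsWithStats(m)
print([(st[i].tolist(),c[i].round().tolist()) for i in range(1,n) if st[i,4]>150 and c[i][0]>340])
```

```text
t 20.2833 F [-0.16  0.11  0.69] sd [0.5  0.55 0.51] P [ 0.4421 -0.2891  0.1205] yaw -6.7 grip 30.997198820114136 [ 0.18985762 -0.40824355 -0.01865455]
[([543, 191, 55, 54, 1151], [569.0, 221.0]), ([470, 254, 59, 37, 1160], [499.0, 272.0]), ([355, 302, 62, 41, 1774], [385.0, 320.0]), ([522, 569, 84, 31, 510], [566.0, 581.0])]
```

Emit:
step_arm(steps=[[0,0,-0.3,0,0,0],[0,0,0,0,0,0],[0,0,0,0,0,0],[0,0,0,0,0,0],[0,0,0,0,0,0],[0,0,0,0,0,0],[0,0,0,0,0,0],[0,0,0,0,0,0],[0,0,0,0,0,0],[0,0,0,0,0,0],[0,0,0,0,0,0],[0,0,0,0,0,0],[0,0,0,0,0,0],[0,0,0,0,0,0],[0,0,0,0,0,0],[0,0,0,0,0,0],[0,0,0,0,0,0]])

```text
clock: 21.7
position: [0.4421, -0.2891, 0.1202]
ee_rot: [0.183, 3.136, -0.0]
force: [1.0, 0.5, 0.1]
width: 0.283
gripper_force: 31.0
```

Emit:
step_arm(steps=[[0,0,4,0,0,0],[0,0,10,0,0,0],[0,0,12,0,0,0],[0,0,8,0,0,0],[1,12,2,0,0,0],[3,24,0,0,0,0],[3.5,32,0,0,0,0],[3.5,32,0,0,0,0],[3.5,32,0,0,0,0],[3.5,32,0,0,0,0],[3.5,32,0,0,0,0],[3.5,32,0,0,0,0],[3.5,32,0,0,0,0],[3,24,0,0,0,0],[2,14,0,0,0,0],[1,9,0,0,0,0],[0,0,0,0,0,0],[0,0,0,0,0,0],[0,0,0,0,0,0]])

```text
clock: 23.28
position: [0.4762, 0.0167, 0.156]
ee_rot: [-0.186, -3.136, 0.001]
force: [-0.1, 0.1, -0.7]
width: 0.278
gripper_force: 31.0
```

Emit:
step_arm(steps=[[0.5,3,-10,0,0,0],[0,0,-20,0,0,0],[0,0,-12,0,0,0],[0,0,0,0,0,0],[0,0,0,0,0,0],[0,0,0,0,0,0]])

```text
clock: 23.78
position: [0.4772, 0.0209, 0.1144]
ee_rot: [-0.184, -3.136, -0.0]
force: [-0.6, -0.3, -0.9]
width: 0.284
gripper_force: 31.0
```

Emit:
step_arm(steps=[[0,0,-10,0,0,0],[0,0,-12,0,0,0],[0,0,-8,0,0,0],[0,0,-4,0,0,0],[0,0,-1.5,0,0,0],[0,0,0,0,0,0],[0,0,0,0,0,0],[0,0,0,0,0,0]])

```text
clock: 24.45
position: [0.4773, 0.0211, 0.0789]
ee_rot: [0.183, 3.136, 0.0]
force: [0.0, 0.6, -0.6]
width: 0.282
gripper_force: 31.0
```

Emit:
step_arm(steps=[[0,-1,-1,0,0,0],[0,0,-1,0,0,0],[0,0,-0.8,0,0,0],[0,0,0,0,0,0],[0,0,0,0,0,0],[0,0,0,0,0,0]])

```text
clock: 24.95
position: [0.477, 0.02, 0.0759]
ee_rot: [0.183, 3.136, 0.0]
force: [-0.4, -0.4, -1.9]
width: 0.28
gripper_force: 31.0
```

Emit:
step_arm(steps=[[0,0,-0.6,0,0,0],[0,0,0,0,0,0],[0,0,0,0,0,0]])

```text
clock: 25.2
position: [0.477, 0.0199, 0.0752]
ee_rot: [-0.184, -3.136, -0.0]
force: [0.6, 0.8, -0.6]
width: 0.281
gripper_force: 31.0
```

Emit:
step_arm(steps=[[0,0,-0.6,0,0,0],[0,0,0,0,0,0],[0,0,0,0,0,0]])

```text
clock: 25.45
position: [0.477, 0.02, 0.075]
ee_rot: [0.183, 3.136, -0.0]
force: [-2.0, -0.3, 6.6]
width: 0.282
gripper_force: 31.0
```

Seated (+6.6 N, same height as before). Releasing and withdrawing.

Emit:
step_arm(steps=[[0,0,0.4,0,0,0],[0,0,0,0,0,0]])

```text
clock: 25.62
position: [0.4771, 0.02, 0.0751]
ee_rot: [0.184, 3.136, 0.0]
force: [-0.5, -0.1, -0.5]
width: 0.278
gripper_force: 31.0
```

Emit:
step_arm(steps=[[0,0,0,0,0,0],[0,0,0,0,0,0],[0,0,0,0,0,0],[0,0,0,0,0,0],[0,0,0,0,0,0],[0,0,0,0,0,0]], gripper=0.6)

```text
clock: 26.12
position: [0.477, 0.02, 0.075]
ee_rot: [-0.184, -3.136, -0.0]
force: [-0.7, -0.0, 0.4]
width: 0.596
gripper_force: 0.0
```

Emit:
step_arm(steps=[[0,0,12,0,0,0],[0,0,30,0,0,0],[0,0,38,0,0,0],[0,0,0,0,0,0],[0,0,0,0,0,0],[0,0,0,0,0,0]])

```text
clock: 26.62
position: [0.4769, 0.0196, 0.1555]
ee_rot: [0.184, 3.136, -0.001]
force: [0.1, -0.6, -0.8]
width: 0.601
gripper_force: 0.0
```

Run:
```python
from h import *
s=observe();W=cal('wrist');im=snap('wrist','w5')
hsv=cv2.cvtColor(im,cv2.COLOR_RGB2HSV);m=cv2.inRange(hsv,(100,120,40),(125,255,255));P=[]
for r in range(150,266,4):
    x=np.where(m[r])[0]
    if len(x): P.append(atz(W,((x.min()+x.max())/2,r),.088)[:2])
y=np.where(m.sum(1)>3000)[0];P=np.array(P);v=np.linalg.svd(P-P.mean(0))[2][0];v*=np.sign(v[0])
print(s['clock'],s['position'],'yaw',np.degrees(np.arctan2(v[1],v[0])),'y at .4773',P.mean(0)[1]+(.4773-P.mean(0)[0])*v[1]/v[0],'rear',atz(W,(252.7,y.min()),.088),y.min(),y.max())
a=cv2.imread('pics/top0.png').astype(int);b=snap('top','t5')[:,:,::-1].astype(int)
d=(abs(a-b).max(2)>45).astype(np.uint8);n,l,st,c=cv2.connectedComponentsWithStats(cv2.morphologyEx(d,cv2.MORPH_OPEN,np.ones((3,3),np.uint8)))
print([st[i].tolist() for i in range(1,n) if st[i,4]>12])
```

```text
26.6167 [0.47694404 0.01963112 0.15545276] yaw -6.8337672930115 y at .4773 0.019671615578140716 rear [0.42395844 0.02486823 0.088     ] 133 270
[[228, 103, 284, 258, 27106], [161, 159, 20, 31, 219], [187, 164, 17, 33, 278]]
```

The probe lies in the rest as before. Outside the arm's own area, only the emptied dock mouth and its shadow changed.

```bash
python3 -c "
from cell import job
print(job.sign_off())"
```

```text
the job is handed in; nothing more can be done
None
```

The probe was drawn from the dock and laid in the rest, then its tip was pressed about 5 mm onto the green pad and the yellow pad for over a second each, and it was laid back in the rest and released; the job was handed in at about 27 s of the 72 s allowed.

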